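# Set the length stop of the gift-paper cutting board

### The job

On the gift-wrap cutting board, unlock the stop's clamp lever by swinging it fully out across the rail, slide the stop along the rail until its pointer lines up with the pointed tab (not the round one), then swing the lever fully home again to lock the stop there. Do not drag the stop along while its lever is closed: open the lever first and close it only at the tab.

Things in the scene. Friction and masses are not known exactly. Their poses are not given: they have to be found in the camera images.
- lever (a joint): clamp lever angle, rad: 0 = locked (lever along the rail, pointing to the stop's +y side), 1.57 = fully open (square to the rail, towards the robot, the stop's -x). Hard stops at both ends; opens counter-clockwise seen from above about an upright pivot on the stop; light friction holds it where it is left (2 N at the knob moves it)
- lever_knob (a point): upright black round knob, 18 mm diameter, at the end of the steel lever. Point: on its axis, 95 mm above the table; its bare shank reaches from 74 mm (top of lever arm) to 112 mm above the table. The pivot lies 80 mm from this axis, and 36 mm from carriage_grip towards -x of carriage_grip's axes. +y points from pivot to knob
- carriage_grip (a point): the stop: steel block 72 x 60 mm on the rail, top 46 mm above the table, with an upright black grip fin 28 (x) by 18 mm (y) from 46 to 100 mm. Point: in the fin, 85 mm up. Axes: +y along the rail, +x square to it, away from the robot, to the tabs. Thin pointer on the +x side, at the fin's y. Slides along y only, 20 mm and more past the tab; drag about 12 N whatever the lever
- pointed_tab: flat steel triangular tab, 36 x 24 x 6 mm, fixed on the board beyond the rail, point towards the rail. Origin: tip of the point, underside, 16 mm above the table; axes parallel to the stop's. The stop is set when carriage_grip has this origin's y in these axes. The 30 mm round tab on the board's other half is not the mark

How it is judged:
On the way, in this order (a step that is already met when the one before it is completed fails the run):
1. the lever is opened (more than 1.2 rad) while the stop is still within 20 mm of its first place (value of joint lever above 1.2 rad and distance of carriage_grip from where it was at the start of the episode below 0.02 m), for 0.1 s.
2. with the lever still open (more than 1.0 rad), the stop is within 12 mm of the pointed tab along the rail (value of joint lever above 1 rad and y of carriage_grip in the frame of pointed_tab between -0.012 and 0.012 m), for 0.3 s.
At the end, for the whole second after the job is handed in: The stop's pointer is within 12 mm of the pointed tab's tip along the rail, and the lever is home and at rest (within 0.2 rad of locked) (value of joint lever below 0.2 rad and y of carriage_grip in the frame of pointed_tab between -0.012 and 0.012 m and velocity of joint lever between -0.05 and 0.05 rad/s); the robot touches nothing.
It fails at once if the stop is dragged along the rail with the lever closed: lever under 0.5 rad while the stop is over 20 mm from its first place and over 20 mm from the tab along the rail (value of joint lever below 0.5 rad and distance of carriage_grip from where it was at the start of the episode above 0.02 m and (y of carriage_grip in the frame of pointed_tab above 0.02 m or y of carriage_grip in the frame of pointed_tab below -0.02 m)).
It also fails if it takes over 53 s, if anything falls off the work surface, if the arm or the gripper's body presses on something with over 40 N, if the wrist force passes 120 N, or if a joint passes its speed limit or range.

### The arm

A 6-joint arm with a two-finger parallel gripper is mounted at the origin on the work surface. World frame = base frame: x ahead of the robot, y to its left, z up, the work surface at z = 0. Lengths are in m, angles in rad, forces in N, time in s.
With the tool pointing down it reaches from about 0.3 to 0.875 m from the base axis. Payload 6.4 kg.
Tool frame: the origin (TCP) lies on the mounting face of the last link; the fingertips stand 166 mm ahead of it and the grasp point (between the pads) lies 147 mm ahead of it (arm.tips_ahead is the x of the fingertips in the tool frame, in m); x points along the fingers, y is the direction in which the jaws open and shut, and the axes are right-handed (so a half turn about x gives the same grasp; the last joint's range is limited). The gripper opens to 88 mm and grips with 3 to 60 N. Pads are 18 mm wide; open, the fingers measure 123 mm over their backs; the gripper's body (75 mm by 187 mm) begins 45 mm behind the grasp point.
Start: joints at [-1.438, 0.181, 1.607, -0, 1.354, -0.206], TCP at [0.191, -0.542, 0.405] pointing down, gripper open.
Joint ranges: [-2.99, 2.99], [-0.89, 2.07], [0.3, 2.58], [-1.14, 4.28], [0, 2.63], [-3.12, 3.12]. Speed limits (rad/s): [2.57, 2.57, 3.01, 3.14, 3.14, 3.14].

### API

Orientations are given as a unit quaternion [w, x, y, z].
In Python, from rig import arm gives the robot as it stands.
- The arm moves only by the shell command python3 -m handwheel 'ROWS' [OPENING]. ROWS is JSON, a list of rows, each an object with "dp": the shift along the tool's x, y, z in m, a list of three; "rotation": the turn, a rotation vector about the tool's x, y, z in degrees, a list of three. A call has 1 to 8 rows; each row shifts and turns the commanded pose from where the row before left it, along the tool's axes as they then stand; what a row does not reach is not made up. A row lasts 1/10 s, in which the tool goes at most 50 mm and 8.59 degrees, less where a joint would pass 70% of its speed; a pose out of reach is approached as far as the arm can. A call with a gripper value outside its range is refused whole. OPENING is the finger opening in m, from 0 to 0.0881, set as the call begins (- or left out, the last holds). The fingers move at their own pace and stop on an object; the grip force is fixed at half the most. Time passes only in rows, so rows that do not move let the fingers close. It gives the time, the measured TCP pose, the force and the opening at its end, in the units of the state.
- arm.sense(): the state, without advancing time (a new reading comes with each control period).
- arm.snapshot(name): name is "scene" or "top" or "wrist"; returns a dict with "img" (480x640x3 uint8, red, green, blue), "K" (3x3 intrinsics, pixels), "world_to_cam" (4x4, takes a point from world to camera coordinates); the wrist camera has in their place "hand_eye" (4x4, takes a point from camera to tool coordinates, whose origin is the TCP and whose axes are the tool frame's). Camera axes: x right, y up, looking along -z (the intrinsics and any distortion apply to the point x, -y, -z); pixel columns grow to the right and rows downward; lengths in m; the calibration is good to about 2 mm. A picture is of the moment at which its call begins: read the wrist's pose just before it. There is no depth.
- arm.job_done(): hands the job in, once; it reports no verdict.
The state is a dict: "time": time; "joints": joint angles; "joint_vel": joint speeds; "joint_efforts": joint torques, N m; "ee_pos": TCP position; "ee_rot": TCP orientation; "force": force on the tool from outside, world axes, zero at the start; "torque": the same for the moment, N m; "grip_width": opening from 0.0 (shut) to 1.0 (fully open).
Only numpy, scipy, OpenCV 4.12 (cv2) and the standard library are available. Lean on these libraries where they do the work, as an engineer would, in place of code of your own. Each camera call takes 0.05 s, during which the arm holds its last target. There are 200 camera calls.

## Working session

There is one attempt and no reset: what is moved stays moved. The work goes in short steps, Python scripts to look and compute and a shell command to move; the robot and the scene stay as the last step left them, time stands still between calls to the robot, and variables do not carry over. Pictures are saved under pics/ and viewed, about 8 in all and at most 12, crops included, and the job is handed in when it is done.

```bash
ls; mkdir -p pics; cat > h.py <<'E'
import numpy as np, cv2
from rig import arm
from scipy.spatial.transform import Rotation as R
def tool(s):
    q=s["ee_rot"]; T=np.eye(4); T[:3,:3]=R.from_quat([q[1],q[2],q[3],q[0]]).as_matrix(); T[:3,3]=s["ee_pos"]; return T
def shot(n,f):
    s=arm.sense(); d=arm.snapshot(n); cv2.imwrite("pics/"+f,d["img"][:,:,::-1])
    C=np.linalg.inv(d["world_to_cam"]) if "world_to_cam" in d else tool(s)@np.array(d["hand_eye"])
    np.savez("pics/"+f+".npz",K=d["K"],C=C); print(n,[k for k in d if k!="img"],"cam at",C[:3,3].round(3)); return d
def pt(f,u,v,z):
    a=np.load("pics/"+f+".npz"); K,C=a["K"],a["C"]
    r=np.linalg.inv(K)@[u,v,1]; r=C[:3,:3]@[r[0],-r[1],-r[2]]; o=C[:3,3]
    return o+r*(z-o[2])/r[2]
E
python3 - <<'E'
from h import *
s=arm.sense(); print(s); print(tool(s).round(3))
shot("top","top1.png"); shot("scene","scene1.png")
E
```

```text
pics
{'time': 0.0, 'joints': array([-1.43830334e+00,  1.81536814e-01,  1.60796929e+00, -3.15604038e-05,
        1.35377948e+00, -2.06338618e-01]), 'joint_vel': array([ 0.00019271,  0.0003161 ,  0.00133182, -0.00197941,  0.00092005,
       -0.00180095]), 'joint_efforts': array([-3.35458444e-04, -4.33866477e+01, -3.41846931e+01,  7.02034263e-02,
        3.86042800e-02, -1.18574653e-04]), 'ee_pos': array([ 0.19108044, -0.54206773,  0.40383098]), 'ee_rot': array([ 0.11862663,  0.69699399,  0.1198237 , -0.69697158]), 'force': array([-0.49595433, -0.90261869,  0.25610669]), 'torque': array([-0.03065107, -0.019255  , -0.01807192]), 'grip_width': 1.0010007576400386}
[[-0.     0.332 -0.943  0.191]
 [ 0.002 -0.943 -0.332 -0.542]
 [-1.    -0.002 -0.     0.404]
 [ 0.     0.     0.     1.   ]]
top ['K', 'world_to_cam'] cam at [0.565 0.002 0.726]
scene ['K', 'world_to_cam'] cam at [0.984 0.179 0.602]
```

View pics/top1.png

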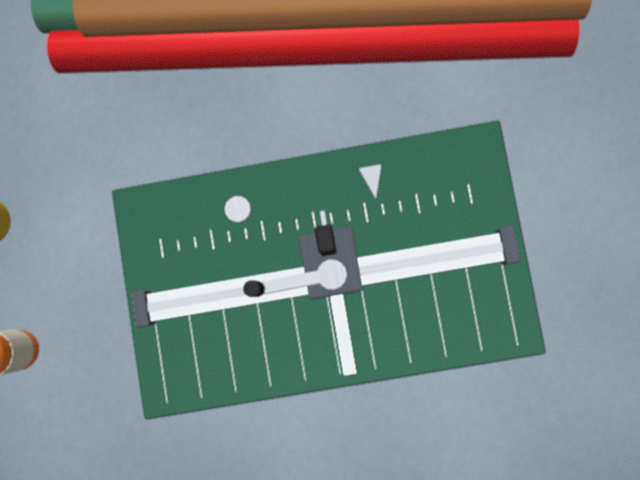

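View pics/scene1.png

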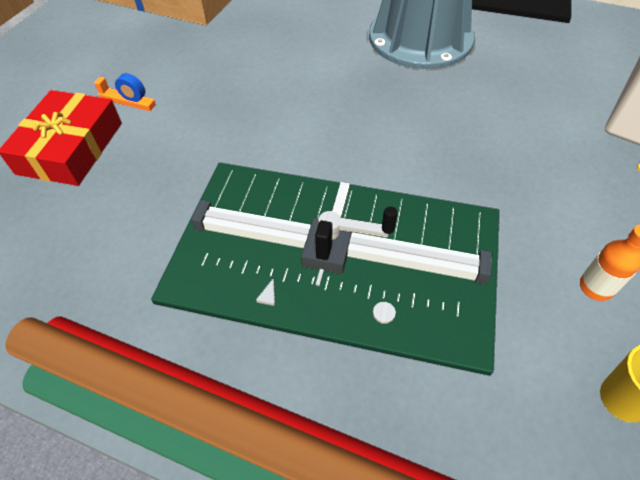

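Top view: board tilted slightly. Knob at about (254,289), fin about (325,240), pivot (331,274), pointed tab tip about (375,199), round tab (237,209). The scene view agrees: the tip is on the −y side of the stop.

```bash
python3 - <<'E'
from h import *
g=cv2.imread("pics/top1.png"); m=(g.max(2)<48).astype(np.uint8)
n,l,st,c=cv2.connectedComponentsWithStats(m)
for i in range(1,n):
    if st[i,4]>40: print(st[i],c[i].round(1),pt("top1.png",*c[i],.1).round(4))
f="top1.png"
w=cv2.inRange(g,(170,170,170),(255,255,255))[150:205,350:395]
ys,xs=np.nonzero(w); k=ys.argmax(); print("tip px",xs[ys==ys.max()].mean()+350,ys.max()+150)
P=dict(knob=pt(f,254,288,.11),fin=pt(f,324.5,239,.1),piv=pt(f,331,274,.074),tip=pt(f,375.5,198.5,.022),pointer=pt(f,322,212,.03))
a,b=pt(f,143,309,.03),pt(f,509,246,.03)
for k,v in P.items(): print(k,v.round(4))
d=(a-b)/np.linalg.norm(a-b); x=np.array([d[1],-d[0],0]); print("rail y dir",d, np.degrees(np.arctan2(d[1],d[0])))
q=P["knob"]-P["piv"];print("knob-piv",q@d,q@x)
q=P["piv"]-P["fin"];print("piv-fin",q@d,q@x)
q=P["tip"]-P["fin"];print("tip-fin",q@d,q@x); q=P["tip"]-P["pointer"];print("tip-pointer",q@d)
E
```

```text
[319 235  17  20  90] [328.8 249.2] [0.6145 0.0261 0.1   ]
[254 282  10  14  55] [259.6 289. ] [0.5753 0.0966 0.1   ]
tip px 369.6666666666667 204
knob [0.5763 0.1007 0.11  ]
fin [0.625  0.0303 0.1   ]
piv [0.5905 0.0251 0.074 ]
tip [ 0.6776 -0.0248  0.022 ]
pointer [0.6623 0.0359 0.03  ]
rail y dir [-0.15567219  0.98780877  0.        ] 98.95578341426562
knob-piv 0.07685186859812773 -0.002288567273048687
piv-fin 0.00024930563945108286 -0.03485172093990935
tip-fin -0.06267663440531304 0.043453521932721534
tip-pointer -0.06237070081283844
```

```bash
python3 -m handwheel '[{"dp":[0,0,0],"rotation":[-8,0,0]},{"dp":[0,0,0],"rotation":[-8,0,0]},{"dp":[0,0,0],"rotation":[-8,0,0]},{"dp":[0,0,0],"rotation":[-8,0,0]},{"dp":[0,0,0],"rotation":[-8,0,0]}]'; python3 -m handwheel '[{"dp":[0,0,0],"rotation":[-8,0,0]},{"dp":[0,0,0],"rotation":[-8,0,0]},{"dp":[0,0,0],"rotation":[-8,0,0]},{"dp":[0,0,0],"rotation":[-8,0,0]},{"dp":[0,0,0],"rotation":[-7.5,0,0]},{"dp":[0,0,0],"rotation":[0,0,0]}]'
python3 -c "
from h import *
print(tool(arm.sense()).round(3))"
```

```text
time: 0.6
ee_pos: [0.1911, -0.5422, 0.4042]
ee_rot: [0.352, 0.613, 0.353, -0.613]
force: [-0.3, -0.1, -0.4]
grip_width: 1.0
time: 1.2
ee_pos: [0.1911, -0.5422, 0.4042]
ee_rot: [0.537, 0.46, 0.538, -0.459]
force: [0.4, 0.8, -0.8]
grip_width: 0.999
[[-0.     0.988  0.156  0.191]
 [ 0.001  0.156 -0.988 -0.542]
 [-1.    -0.    -0.001  0.404]
 [ 0.     0.     0.     1.   ]]
```

```bash
python3 -m handwheel '[{"dp":[0,0.02,-0.024],"rotation":[0,0,0]},{"dp":[0,0.032,-0.038],"rotation":[0,0,0]},{"dp":[0,0.032,-0.038],"rotation":[0,0,0]},{"dp":[0,0.032,-0.038],"rotation":[0,0,0]},{"dp":[0,0.032,-0.038],"rotation":[0,0,0]},{"dp":[0,0.032,-0.038],"rotation":[0,0,0]},{"dp":[0,0.032,-0.038],"rotation":[0,0,0]},{"dp":[0,0.032,-0.038],"rotation":[0,0,0]}]'; python3 -m handwheel '[{"dp":[0,0.032,-0.038],"rotation":[0,0,0]},{"dp":[0,0.032,-0.038],"rotation":[0,0,0]},{"dp":[0,0.032,-0.038],"rotation":[0,0,0]},{"dp":[0,0.032,-0.038],"rotation":[0,0,0]},{"dp":[0,0.032,-0.038],"rotation":[0,0,0]},{"dp":[0,0.032,-0.038],"rotation":[0,0,0]},{"dp":[0,0.032,-0.038],"rotation":[0,0,0]},{"dp":[0,0,0],"rotation":[0,0,0]}]'
python3 -c "
from h import *
shot('wrist','w1.png');print(tool(arm.sense()).round(4))"
```

```text
time: 2.0
ee_pos: [0.3877, -0.2161, 0.4048]
ee_rot: [0.536, 0.461, 0.536, -0.461]
force: [1.0, -0.4, -1.0]
grip_width: 1.006
time: 2.8
ee_pos: [0.5688, 0.0841, 0.4041]
ee_rot: [0.537, 0.46, 0.538, -0.459]
force: [-0.1, -0.3, -0.4]
grip_width: 0.998
wrist ['K', 'hand_eye'] cam at [0.558 0.155 0.385]
[[-1.100e-03  9.878e-01  1.559e-01  5.679e-01]
 [ 3.000e-04  1.559e-01 -9.878e-01  8.200e-02]
 [-1.000e+00 -1.100e-03 -4.000e-04  4.039e-01]
 [ 0.000e+00  0.000e+00  0.000e+00  1.000e+00]]
```

View pics/w1.png

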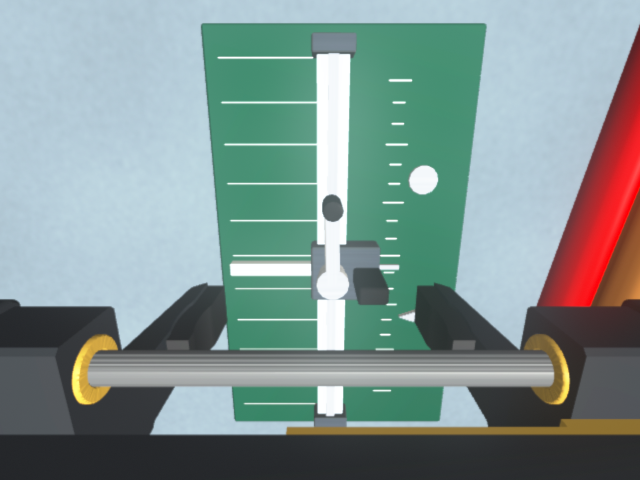

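Wrist view: knob spans (322–343, 195–221), lever below it to the pivot (333,283), and the fin top is near (372,290). The tab tip is at about (399,317).

```bash
python3 - <<'E'
from h import *
g=cv2.imread("pics/w1.png"); f="w1.png"
d=np.array([-.1557,.9878,0]); x=np.array([.9878,.1557,0])
T=tool(arm.sense())
for n,u,v,z in [("knobtop",333,210,.112),("knobmid",333,208,.095),("piv",333,283,.074),("fintop",372,290,.1),("tip",399,317,.022),("pointer",392,267,.03)]:
    p=pt(f,u,v,z); print(n,p.round(4),"stop xy",(p@x).round(4),(p@d).round(4))
print("tcp",T[:3,3]@x,T[:3,3]@d)
c=cv2.resize(g[180:340,280:440],None,fx=4,fy=4,interpolation=cv2.INTER_CUBIC)[:600]; cv2.imwrite("pics/c1.png",c)
E
```

```text
knobtop [0.5766 0.1042 0.112 ] stop xy 0.5858 0.0132
knobmid [0.5775 0.1027 0.095 ] stop xy 0.5864 0.0116
piv [0.5912 0.0262 0.074 ] stop xy 0.5881 -0.0661
fintop [0.6241 0.0359 0.1   ] stop xy 0.622 -0.0617
tip [ 0.68   -0.0255  0.022 ] stop xy 0.6678 -0.131
pointer [0.6564 0.0367 0.03  ] stop xy 0.6541 -0.0659
tcp 0.5737328289008212 -0.007371637061237987
```

View pics/c1.png

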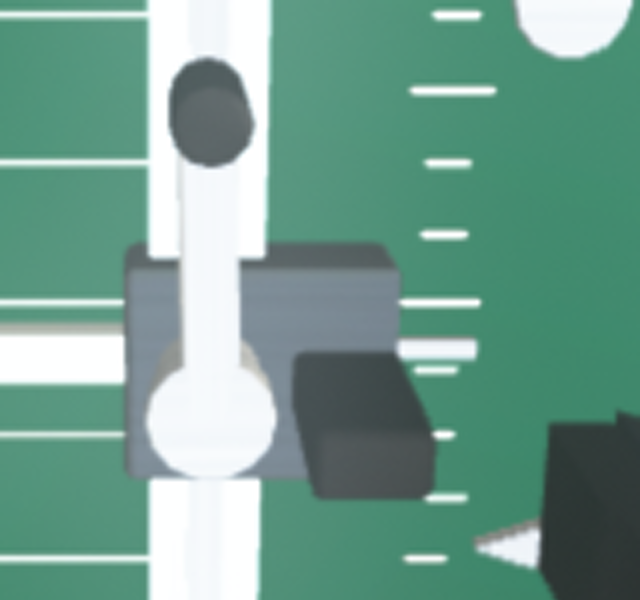

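```bash
python3 -m handwheel '[{"dp":[0,0.013,-0.019],"rotation":[0,0,0]},{"dp":[0.04,0,0],"rotation":[0,0,0]},{"dp":[0.04,0,0],"rotation":[0,0,0]},{"dp":[0.04,0,0],"rotation":[0,0,0]},{"dp":[0.025,0,0],"rotation":[0,0,0]},{"dp":[0.013,0,0],"rotation":[0,0,0]},{"dp":[0,0,0],"rotation":[0,0,0]},{"dp":[0,0,0],"rotation":[0,0,0]}]'; python3 -m handwheel '[{"dp":[0,0,0],"rotation":[0,0,0]},{"dp":[0,0,0],"rotation":[0,0,0]},{"dp":[0,0,0],"rotation":[0,0,0]},{"dp":[0,0,0],"rotation":[0,0,0]},{"dp":[0,0,0],"rotation":[0,0,0]},{"dp":[0,0,0],"rotation":[0,0,0]},{"dp":[0,0,0],"rotation":[0,0,0]},{"dp":[0,0,0],"rotation":[0,0,0]}]' 0.023
python3 -c "
from h import *
shot('wrist','w2.png');T=tool(arm.sense());print(T.round(4));p=T[:3,3]
print(p@[.9878,.1557,0],p@[-.1557,.9878,0])"
```

```text
time: 3.65
ee_pos: [0.5778, 0.0997, 0.2479]
ee_rot: [0.537, 0.46, 0.537, -0.46]
force: [-0.3, -0.0, 0.0]
grip_width: 0.998
time: 4.45
ee_pos: [0.5772, 0.1003, 0.2467]
ee_rot: [0.537, 0.46, 0.537, -0.46]
force: [0.4, 0.1, -0.1]
grip_width: 0.295
wrist ['K', 'hand_eye'] cam at [0.567 0.172 0.227]
[[-1.000e-04  9.879e-01  1.550e-01  5.772e-01]
 [-0.000e+00  1.550e-01 -9.879e-01  1.002e-01]
 [-1.000e+00 -1.000e-04 -0.000e+00  2.467e-01]
 [ 0.000e+00  0.000e+00  0.000e+00  1.000e+00]]
0.5857949119616291 0.00914536043265195
```

View pics/w2.png

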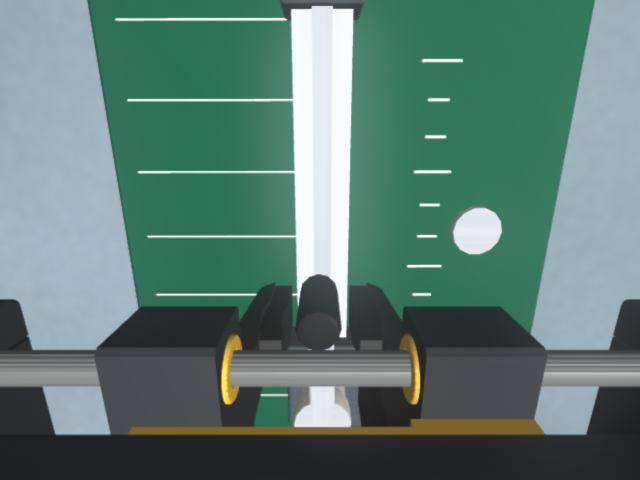

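```bash
python3 -m handwheel '[{"dp":[0,-0.011,-0.001],"rotation":[-8,0,0]},{"dp":[0,-0.011,0.0008],"rotation":[-8,0,0]},{"dp":[0,-0.011,0.0008],"rotation":[-8,0,0]},{"dp":[0,-0.011,0.0008],"rotation":[-8,0,0]},{"dp":[0,-0.011,0.0008],"rotation":[-8,0,0]},{"dp":[0,-0.011,0.0008],"rotation":[-8,0,0]}]'; python3 -m handwheel '[{"dp":[0,-0.011,0.0008],"rotation":[-8,0,0]},{"dp":[0,-0.011,0.0008],"rotation":[-8,0,0]},{"dp":[0,-0.011,0.0008],"rotation":[-8,0,0]},{"dp":[0,-0.011,0.0008],"rotation":[-8,0,0]},{"dp":[0,-0.011,0.0008],"rotation":[-8,0,0]},{"dp":[0,-0.003,0],"rotation":[-2,0,0]},{"dp":[0,0,0],"rotation":[0,0,0]},{"dp":[0,0,0],"rotation":[0,0,0]}]'
python3 -c "
from h import *
shot('top','top2.png');T=tool(arm.sense());print(T.round(4));p=T[:3,3]
print(p@[.9878,.1557,0],p@[-.1557,.9878,0]); shot('wrist','w3.png')"
```

```text
time: 5.1
ee_pos: [0.523, 0.0669, 0.247]
ee_rot: [0.679, 0.2, 0.678, -0.199]
force: [2.4, -0.2, 0.3]
grip_width: 0.26
time: 5.9
ee_pos: [0.5113, 0.0113, 0.2467]
ee_rot: [0.705, -0.054, 0.705, 0.054]
force: [-1.0, -0.7, 0.0]
grip_width: 0.256
top ['K', 'world_to_cam'] cam at [0.565 0.002 0.726]
[[-1.000e-04 -1.540e-01  9.881e-01  5.113e-01]
 [ 0.000e+00  9.881e-01  1.540e-01  1.140e-02]
 [-1.000e+00  0.000e+00 -1.000e-04  2.467e-01]
 [ 0.000e+00  0.000e+00  0.000e+00  1.000e+00]]
0.5068248731584093 -0.06833428796722771
wrist ['K', 'hand_eye'] cam at [ 0.44  -0.001  0.227]
```

View pics/w3.png

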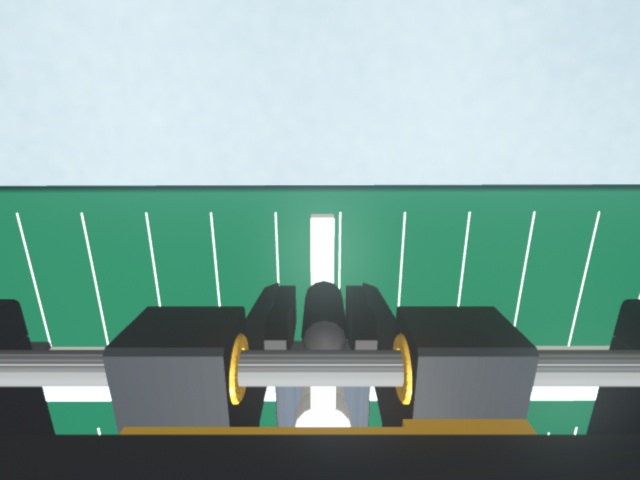

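```bash
python3 -m handwheel '[{"dp":[0,-0.004,0],"rotation":[0,0,0]},{"dp":[0,-0.01,0],"rotation":[0,0,0]},{"dp":[0,-0.01,0],"rotation":[0,0,0]},{"dp":[0,-0.01,0],"rotation":[0,0,0]},{"dp":[0,-0.01,0],"rotation":[0,0,0]},{"dp":[0,-0.01,0],"rotation":[0,0,0]},{"dp":[0,-0.007,0],"rotation":[0,0,0]},{"dp":[0,-0.004,0],"rotation":[0,0,0]}]'; python3 -m handwheel '[{"dp":[0,0,0],"rotation":[0,0,0]},{"dp":[0,0,0],"rotation":[0,0,0]},{"dp":[0,0,0],"rotation":[0,0,0]},{"dp":[0,0,0],"rotation":[0,0,0]}]'
python3 -c "
from h import *
shot('scene','scene3.png');T=tool(arm.sense());p=T[:3,3]
print(p@[.9878,.1557,0],p@[-.1557,.9878,0]); shot('top','top3.png')
a=cv2.imread('pics/scene3.png')[150:350,180:440];b=cv2.imread('pics/top3.png')[100:350,250:510]
cv2.imwrite('pics/c3.png',np.hstack([cv2.resize(a,(390,300)),cv2.resize(b,(390,300*1))]))"
```

```text
time: 6.8
ee_pos: [0.5211, -0.0514, 0.2465]
ee_rot: [0.705, -0.053, 0.705, 0.056]
force: [-0.1, 12.5, 3.8]
grip_width: 0.26
time: 7.2
ee_pos: [0.5211, -0.0516, 0.2465]
ee_rot: [0.705, -0.054, 0.705, 0.056]
force: [-0.2, 8.9, 2.6]
grip_width: 0.259
scene ['K', 'world_to_cam'] cam at [0.984 0.179 0.602]
0.5067597084715477 -0.1320643201905982
top ['K', 'world_to_cam'] cam at [0.565 0.002 0.726]
```

View pics/c3.png

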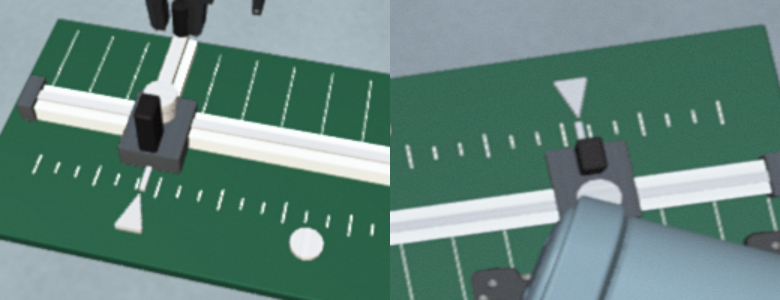

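Both views show the lever open and the pointer almost facing the triangle tip. I'll measure the remaining offset.

```bash
python3 - <<'E'
from h import *
d=np.array([-.1557,.9878,0])
for f,(x0,y0,w,h) in [("top3.png",(355,160,45,60)),("scene3.png",(250,255,40,60))]:
    g=cv2.imread("pics/"+f)[y0:y0+h,x0:x0+w]
    m=cv2.inRange(g,(150,130,150),(255,255,255))
    n,l,st,c=cv2.connectedComponentsWithStats(m)
    for i in range(1,n):
        if st[i,4]<8: continue
        u,v=c[i]+[x0,y0]
        print(f,st[i]+[x0,y0,0,0,0],(u,v),"y@.022",(pt(f,u,v,.022)@d).round(4),"y@.03",(pt(f,u,v,.03)@d).round(4))
E
```

```text
top3.png [360 165  21  32 370] (np.float64(371.46486486486486), np.float64(176.6081081081081)) y@.022 -0.1299 y@.03 -0.1294
top3.png [363 203   5  17  39] (np.float64(365.1794871794872), np.float64(211.0769230769231)) y@.022 -0.116 y@.03 -0.1157
top3.png [373 202   7  14  61] (np.float64(376.1803278688525), np.float64(208.34426229508196)) y@.022 -0.1288 y@.03 -0.1283
top3.png [381 204   4  10  23] (np.float64(382.5652173913044), np.float64(208.69565217391306)) y@.022 -0.1359 y@.03 -0.1353
scene3.png [270 261  11  16  81] (np.float64(275.6296296296296), np.float64(269.0987654320988)) y@.022 -0.1294 y@.03 -0.1273
scene3.png [256 266   4   7  13] (np.float64(257.7692307692308), np.float64(268.84615384615387)) y@.022 -0.1539 y@.03 -0.1515
scene3.png [283 269   5  13  23] (np.float64(284.7826086956522), np.float64(275.17391304347825)) y@.022 -0.1142 y@.03 -0.1123
scene3.png [257 279  18  26 271] (np.float64(267.2361623616236), np.float64(294.40221402214024)) y@.022 -0.129 y@.03 -0.1269
```

```bash
python3 -m handwheel '[{"dp":[0,0.003,0],"rotation":[0,0,0]},{"dp":[0,0.011,0.0008],"rotation":[8,0,0]},{"dp":[0,0.011,0.0008],"rotation":[8,0,0]},{"dp":[0,0.011,0.0008],"rotation":[8,0,0]},{"dp":[0,0.011,0.0008],"rotation":[8,0,0]},{"dp":[0,0.011,0.0008],"rotation":[8,0,0]},{"dp":[0,0.011,0.0008],"rotation":[8,0,0]}]'; python3 -m handwheel '[{"dp":[0,0.011,0.0008],"rotation":[8,0,0]},{"dp":[0,0.011,0.0008],"rotation":[8,0,0]},{"dp":[0,0.011,0.0008],"rotation":[8,0,0]},{"dp":[0,0.011,0.0008],"rotation":[8,0,0]},{"dp":[0,0.011,0.0008],"rotation":[8,0,0]},{"dp":[0,0.003,0],"rotation":[2,0,0]},{"dp":[0,0.002,0],"rotation":[0,0,0]},{"dp":[0,0,0],"rotation":[0,0,0]}]'
python3 -c "
from h import *
T=tool(arm.sense());p=T[:3,3];print(T.round(3))
print(p@[.9878,.1557,0],p@[-.1557,.9878,0],arm.sense()['force'])"
```

```text
time: 8.0
ee_pos: [0.5375, 0.0124, 0.2465]
ee_rot: [0.665, 0.238, 0.666, -0.239]
force: [-2.1, -1.2, 0.6]
grip_width: 0.258
time: 8.8
ee_pos: [0.5892, 0.0406, 0.2465]
ee_rot: [0.538, 0.459, 0.538, -0.459]
force: [-0.6, -0.4, 0.6]
grip_width: 0.259
[[-0.     0.988  0.156  0.589]
 [-0.     0.156 -0.988  0.041]
 [-1.    -0.     0.     0.246]
 [ 0.     0.     0.     1.   ]]
0.5883771961849424 -0.0516471300881397 [-0.64139665 -0.42840989  0.5966775 ]
```

```bash
python3 -m handwheel '[{"dp":[0,0.002,0],"rotation":[0,0,0]},{"dp":[0,0.001,0],"rotation":[0,0,0]},{"dp":[0,0,0],"rotation":[0,0,0]}]'
```

```text
time: 9.1
ee_pos: [0.5911, 0.0409, 0.2463]
ee_rot: [0.536, 0.458, 0.539, -0.461]
force: [-6.9, -0.8, 3.8]
grip_width: 0.258
```

Pressing at 7 N with the tool barely advancing, so the lever is on its home stop. Back off, open, rise and move clear.

```bash
python3 -m handwheel '[{"dp":[0,-0.004,0],"rotation":[0,0,0]},{"dp":[0,0,0],"rotation":[0,0,0]}]'; python3 -m handwheel '[{"dp":[0,0,0],"rotation":[0,0,0]},{"dp":[0,0,0],"rotation":[0,0,0]},{"dp":[0,0,0],"rotation":[0,0,0]},{"dp":[-0.02,0,0],"rotation":[0,0,0]},{"dp":[-0.04,0,0],"rotation":[0,0,0]},{"dp":[-0.04,0,0],"rotation":[0,0,0]},{"dp":[-0.04,0,0],"rotation":[0,0,0]},{"dp":[0,-0.02,-0.03],"rotation":[0,0,0]}]' 0.06; python3 -m handwheel '[{"dp":[0,-0.02,-0.04],"rotation":[0,0,0]},{"dp":[0,-0.02,-0.04],"rotation":[0,0,0]},{"dp":[0,-0.02,-0.04],"rotation":[0,0,0]},{"dp":[0,-0.02,-0.04],"rotation":[0,0,0]},{"dp":[0,-0.02,-0.04],"rotation":[0,0,0]},{"dp":[0,0,0],"rotation":[0,0,0]},{"dp":[0,0,0],"rotation":[0,0,0]}]'
python3 -c "
from h import *
shot('top','top4.png'); shot('scene','scene4.png')
a=cv2.imread('pics/scene4.png')[150:350,150:450];b=cv2.imread('pics/top4.png')[120:370,200:500]
cv2.imwrite('pics/c4.png',np.hstack([cv2.resize(a,(400,267)),cv2.resize(b,(400,333))[:267]]))"
```

```text
time: 9.3
ee_pos: [0.5881, 0.0402, 0.2468]
ee_rot: [0.538, 0.46, 0.537, -0.459]
force: [-0.6, -0.5, 0.3]
grip_width: 0.259
time: 10.1
ee_pos: [0.5671, 0.065, 0.3939]
ee_rot: [0.541, 0.463, 0.533, -0.458]
force: [-0.0, 1.6, 1.1]
grip_width: 0.679
time: 10.8
ee_pos: [0.4337, 0.2497, 0.387]
ee_rot: [0.538, 0.459, 0.538, -0.459]
force: [0.1, 0.4, -0.2]
grip_width: 0.681
top ['K', 'world_to_cam'] cam at [0.565 0.002 0.726]
scene ['K', 'world_to_cam'] cam at [0.984 0.179 0.602]
```

View pics/c4.png

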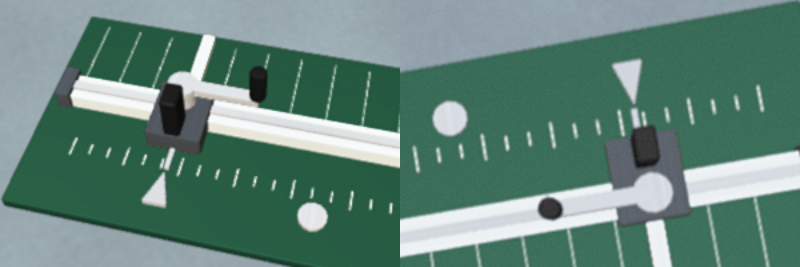

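Both views show the lever lying along the rail, the pointer facing the triangle tip, and the arm clear. One last numeric check, then I'll hand in.

```bash
python3 - <<'E'
from h import *
d=np.array([-.1557,.9878,0]); x=np.array([.9878,.1557,0]); f="top4.png"
g=cv2.imread("pics/"+f)[160:220,355:400]
n,l,st,c=cv2.connectedComponentsWithStats(cv2.inRange(g,(150,130,150),(255,255,255)))
for i in range(1,n):
    if st[i,4]>20: print((c[i]+[355,160]).round(1),st[i,4],(pt(f,*(c[i]+[355,160]),.025)@d).round(4))
k=pt(f,200+(549-400)*.75,120+208*.75,.11); v=pt(f,200+(654-400)*.75,120+192*.75,.074); q=k-v
print("lever angle",np.arctan2(-(q@x),q@d),np.linalg.norm(q[:2]))
arm.job_done()
E
```

```text
[371.5 176.8] 378 -0.1297
[376.2 208.2] 64 -0.1287
[365.2 211.1] 41 -0.116
[382.6 208.8] 24 -0.1357
lever angle 0.0002692670001704506 0.08110628624281167
the job is handed in; nothing more can be done
```

The stop is at the pointed tab with its lever locked, and I handed the job in at about 11 s of the 53 s allowed. No verdict was reported.

I held the knob loosely between the jaws and swung the lever fully open. With the lever against its open end, I pushed the stop about 62 mm along the rail by the knob. I then swung the lever home until it pressed on its hard stop (about 7 N), backed off, opened the jaws and moved clear.

The last checks, from the top view just before handing in:
- **Position:** the pointer is about 1 mm from the tab along the rail; the limit is 12 mm.
- **Lever:** its angle is about 0.00 rad, and the measured lever length of 81 mm fits the true 80 mm.
- **Arm:** it is clear of the board, with force near zero.

None of these checks failed or disagreed. The scene camera, read with the lever still open, also put the pointer level with the tab to about 1–2 mm.

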